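# Stand the fallen canister back in its own row, clearing its place only if it is taken

## Task

One brass-lidded canister has fallen over: stand it upright, lid up, on the marked place that has no canister in the lane of brass-lidded canisters. If the watch case is lying in that place, first move it, dial up, to lie fully on the green mat; if it is lying in the blue-lid lane instead, leave it alone where it is. Do not drop the canister or the watch case, and leave the other canisters standing where they are and the other tools undisturbed.

Things in the scene. Friction and masses are not known exactly. Their poses are not given: they have to be found in the camera images.
- fallen_can: the fallen canister, lying on its side on the bench: white screw-top canister, 44 mm diameter, 80 mm tall, grey-white body, topmost 19 mm is the brass lid; about 90 g; origin: centre of its bottom face, z axis runs from the bottom to the lid
- brass_tray: wooden lane of the brass-lidded canisters: two stand in it, one place has none. 72 x 244 mm, long along y; origin under its centre, x away from the robot; floor 6 mm above the bench; side rails at x = -32 and 32 mm (8 mm thick, tops 14 mm high, 56 mm between); three places with dark spots at y = -78, 0, 78 mm. Both lanes look alike and may be swapped: only the lids tell
- blue_tray: wooden lane of the blue-lidded canisters: two stand in it, one place has none. 72 x 244 mm, long along y; origin under its centre, x away from the robot; floor 6 mm above the bench; side rails at x = -32 and 32 mm (8 mm thick, tops 14 mm high, 56 mm between); three places with dark spots at y = -78, 0, 78 mm. Both lanes look alike and may be swapped: only the lids tell
- brass_place0 (a point): centre of the marked place at y = -78 mm on the floor of the brass-lid lane (may be occupied or free)
- brass_place1 (a point): centre of the marked place at y = 0 mm on the floor of the brass-lid lane (may be occupied or free)
- brass_place2 (a point): centre of the marked place at y = 78 mm on the floor of the brass-lid lane (may be occupied or free)
- blue_place0 (a point): centre of the marked place at y = -78 mm on the floor of the blue-lid lane (may be occupied or free)
- blue_place1 (a point): centre of the marked place at y = 0 mm on the floor of the blue-lid lane (may be occupied or free)
- blue_place2 (a point): centre of the marked place at y = 78 mm on the floor of the blue-lid lane (may be occupied or free)
- brass_a: standing in its lane: white screw-top canister, 44 mm diameter, 80 mm tall, grey-white body, topmost 19 mm is the brass lid; about 90 g; origin: centre of its bottom face, z axis runs from the bottom to the lid
- brass_b: standing in its lane: white screw-top canister, 44 mm diameter, 80 mm tall, grey-white body, topmost 19 mm is the brass lid; about 90 g; origin: centre of its bottom face, z axis runs from the bottom to the lid
- blue_a: standing in its lane: white screw-top canister, 44 mm diameter, 80 mm tall, grey-white body, topmost 19 mm is the blue lid; about 90 g; origin: centre of its bottom face, z axis runs from the bottom to the lid
- blue_b: standing in its lane: white screw-top canister, 44 mm diameter, 80 mm tall, grey-white body, topmost 19 mm is the blue lid; about 90 g; origin: centre of its bottom face, z axis runs from the bottom to the lid
- watch_case: silver watch case with white dial, 40 mm diameter, 12 mm thick, about 60 g, four short lugs reaching 24.5 mm from the centre along its x axis, a small crown between x and y (at 45 degrees); lies dial up in the canister-free place of one of the two lanes; origin: centre of its underside, z axis up through the dial
- work_mat: round green rubber mat fixed on the bench, 110 mm diameter, 4 mm thick; origin: centre of its underside
- mallet: bystander: wooden mallet lying on the bench, handle 22 mm thick along its x axis from x = -110 mm to the head; head 50 x 90 x 56 mm centred at x = 85 mm; origin on the bench
- punch: bystander: red-handled punch lying on the bench, 150 mm long along its x axis (x = -75 to 74 mm), up to 30 mm wide and 26 mm high; origin on the bench
- buckle_tin: bystander: open round steel tin of buckles, 90 mm diameter, 35 mm high; origin: centre of its underside
There are look-alikes about, which are no part of the job. Of the things shaped like the watch_case, the silver one is meant.

How it is judged:
By the outcome, as a careful person would: the job done as asked, in the order asked, and still so for the second after the job is handed in, with the robot touching nothing.
It also fails if it takes over 67 s, if anything falls off the work surface, if the arm or the gripper's body presses on something with over 40 N, if the wrist force passes 120 N, or if a joint passes its speed limit or range.

## Robot

A 6-joint arm with a two-finger parallel gripper is mounted at the origin on the work surface. World frame = base frame: x ahead of the robot, y to its left, z up, the work surface at z = 0. Lengths are in m, angles in rad, forces in N, time in s.
With the tool pointing down it reaches from about 0.3 to 0.875 m from the base axis. Payload 6.4 kg.
Tool frame: the origin (TCP) lies between the finger pads; the fingertips stand 25 mm ahead of it and the grasp point (between the pads) lies 6 mm ahead of it; z points along the fingers, y is the line along which they close (so a half turn about z gives the same grasp; the last joint's range is limited). The gripper opens to 85 mm and grips with 20 to 120 N. Pads are 22 mm wide; open, the fingers measure 114 mm over their backs; the gripper's body (76 mm by 85 mm) begins 54 mm behind the grasp point. The pads swing forward as they close: fully open they stand 13 mm farther back than shut.
Start: joints at [-1.556, 0.181, 1.607, -0, 1.354, -0.206], TCP at [0.126, -0.561, 0.256] pointing down, gripper open.
Joint ranges: [-2.99, 2.99], [-0.89, 2.07], [0.3, 2.58], [-1.14, 4.28], [0, 2.63], [-3.12, 3.12]. Speed limits (rad/s): [2.57, 2.57, 3.01, 3.14, 3.14, 3.14].

## Interface

Orientations are given as a unit quaternion [w, x, y, z].
In Python, from bench import ctrl gives the robot as it stands.
- The arm moves only by the tool servo_tool, never from a script. Its argument "series" is text: rows parted by semicolons, each of 7 numbers parted by spaces: the gripper command: -1 is fully open, 1 is shut, values between are in proportion, then the shift along the tool's x, y, z in m, then the turn, a rotation vector about the tool's x, y, z in degrees. A call has 1 to 12 rows; each row is the pose to reach, as a shift and turn from the pose commanded when the call began, along the tool's axes at that moment; what a row does not reach only later rows make up. A row lasts 1/12 s, in which the tool goes at most 41.7 mm and 7.16 degrees, less where a joint would pass 70% of its speed; a pose out of reach is approached as far as the arm can. A call with a gripper value outside its range is refused whole. The fingers move at their own pace and stop on an object; the grip force is fixed at half the most. Time passes only in rows, so rows that repeat a pose let the fingers close. It gives the time, the measured TCP pose, the force, the opening and the grip force at its end, in the units of the state.
- ctrl.get_obs(): the state, without advancing time (a new reading comes with each control period).
- ctrl.camera(name): name is "side" or "top" or "wrist"; returns a dict with "img" (384x512x3 uint8, red, green, blue), "z_map" (384x512 float32, m along the optical axis (not along the pixel's ray), 0 where there is no reading), "fovy" (degrees; the focal length in pixels is half the picture's height over the tangent of half this angle, whatever the lens; pixels are square), "cx", "cy" (the principal point, pixels), "k1" (the pictures are not rectified: a ray, as slopes to the right and down, at radius r is drawn at 1 + k1 r^2 times it, then the intrinsics apply), "extrinsics" (4x4, takes a point from camera to world coordinates); the wrist camera has in their place "T_tool_cam" (4x4, takes a point from camera to tool coordinates, whose origin is the TCP and whose axes are the flange's). Camera axes: x right, y down, z forward; pixel columns grow to the right and rows downward; lengths in m; the calibration is good to about 2 mm. A picture is of the moment at which its call begins: read the wrist's pose just before it.
- ctrl.hand_in(): hands the job in; it is judged then, once.
The state is a dict: "time_s": time; "q": joint angles; "dq": joint speeds; "joint_efforts": joint torques, N m; "eef_pos": TCP position; "eef_rot": TCP orientation; "wrist_force": force on the tool from outside, world axes, zero at the start; "torque": the same for the moment, N m; "opening": opening from 0.0 (shut) to 1.0 (fully open); "grasp_force": force on a finger pad.
Only numpy, scipy, OpenCV 4.12 (cv2) and the standard library are available. Lean on these libraries where they do the work, as an engineer would, in place of code of your own. Each camera call takes 0.05 s, during which the arm holds its last target. There are 200 camera calls.

## Working session

There is one attempt and no reset: what is moved stays moved. The work goes in short steps, Python scripts to look and compute and a tool call to move; the robot and the scene stay as the last step left them, time stands still between calls to the robot, and variables do not carry over. Pictures are saved under pics/ and viewed, at most 10 in all, crops included, and the job is handed in when it is done.

Besides the shell and the picture viewer there is one more tool, called after "Call:" as a command line: name --argument value ..., lists and objects as JSON in quotes. servo_tool: Moves the arm, as the interface text tells. Its arguments: {"type":"object","properties":{"series":{"type":"string"}},"required":["series"]}

```bash
mkdir -p pics && cat > h.py <<'E'
import numpy as np, cv2
from bench import ctrl
from scipy.spatial.transform import Rotation as R
def T_tool():
    o=ctrl.get_obs(); T=np.eye(4); q=o['eef_rot']
    T[:3,:3]=R.from_quat([q[1],q[2],q[3],q[0]]).as_matrix(); T[:3,3]=o['eef_pos']; return T
def snap(name,png=None):
    T=T_tool(); c=ctrl.camera(name)
    c['E']=c['extrinsics'] if 'extrinsics' in c else T@c['T_tool_cam']
    if png: cv2.imwrite('pics/'+png,c['img'][...,::-1])
    return c
def cloud(c):
    h,w=c['z_map'].shape; f=h/2/np.tan(np.radians(c['fovy'])/2)
    K=np.array([[f,0,c['cx']],[0,f,c['cy']],[0,0,1]])
    u,v=np.meshgrid(np.arange(w),np.arange(h))
    p=cv2.undistortPoints(np.stack([u,v],-1).reshape(-1,1,2).astype(np.float64),K,np.array([c['k1'],0,0,0.])).reshape(h,w,2)
    z=c['z_map'][...,None]
    P=np.concatenate([p*z,z],-1)@c['E'][:3,:3].T+c['E'][:3,3]
    P[c['z_map']==0]=np.nan
    return P
E
python3 - <<'E'
from h import *
a=snap('top','top.png');b=snap('side')
np.savez('top.npz',P=cloud(a),img=a['img']);np.savez('side.npz',P=cloud(b),img=b['img'])
im=np.hstack([a['img'],b['img']])[...,::-1]
cv2.imwrite('pics/both.png',cv2.resize(a['img'][...,::-1],(800,600)))
cv2.imwrite('pics/side.png',cv2.resize(b['img'][...,::-1],(800,600)))
o=ctrl.get_obs();print(o['eef_pos'],o['eef_rot'],o['opening'])
E
```

```text
[ 0.12594538 -0.56055972  0.25544776] [-8.18328395e-04  9.93913269e-01  1.10162316e-01  8.63316658e-05] 1.0006747953493216
```

View pics/both.png

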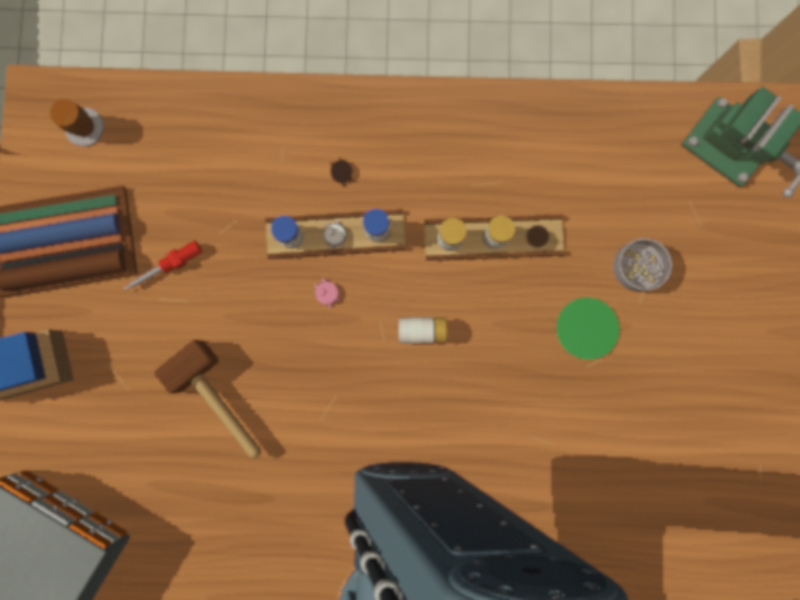

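View pics/side.png

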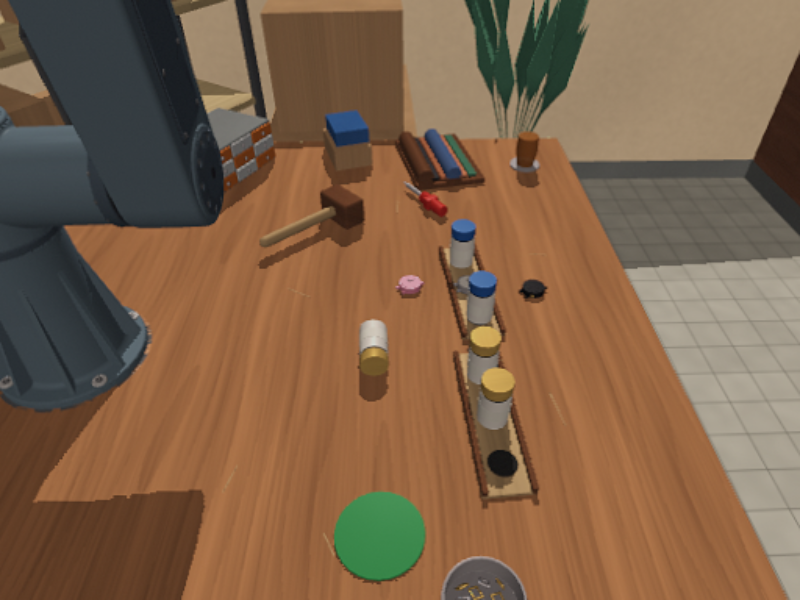

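The silver watch lies in the blue-lid lane at top-view (335,233), so it stays where it is. The free brass place is the dark spot at (538,237). The fallen can spans (400–447,330), with its lid towards image right (−y). Next I'll measure these positions.

```bash
python3 - <<'E'
from h import *
d=np.load('top.npz');P=d['P']
s=.64
for n,(u,v) in dict(spot=(538,237),brass1=(500,226),brass2=(453,229),railend1=(564,222),c2=(564,254),c3=(426,258),c4=(426,226),lid=(440,330),bot=(402,330),mid=(422,330),mat=(588,328),bench=(500,330),canL=(399,330),canR=(447,330)).items():
    u=int(u*s);v=int(v*s);print(n,(np.nanmedian(P[v-1:v+2,u-1:u+2].reshape(-1,3),0)*1e3).round(0))
for nm in('top','side'):
    d=np.load(nm+'.npz');P=d['P'];im=d['img']
    m=(P[...,2]>.03)&(P[...,2]<.055)&(P[...,0]>.3)&(P[...,0]<.5)&(P[...,1]>-.25)&(P[...,1]<.06)
    p=P[m][:,:2];c=p.mean(0)
    if len(p)<5: continue
    box=cv2.minAreaRect((p*1e3).astype(np.float32));print(nm,len(p),c*1e3,box,(P[m][:,2].max()*1e3))
    l=m&(im[...,0].astype(int)-im[...,2]>60); print('lid',np.nanmean(P[l],0)*1e3, 'body',np.nanmean(P[m&~l],0)*1e3)
# spot by colour in side/top
    sp=(im.max(-1)<60)&(P[...,2]<.02)&(abs(P[...,2])<.02)&(P[...,0]>.5)&(P[...,0]<.62)&(P[...,1]<-.2)&(P[...,1]>-.35)
    print('spot',sp.sum(),np.nanmean(P[sp],0)*1e3)
E
```

```text
spot [ 650. -221.    6.]
brass1 [ 652. -144.   86.]
brass2 [646. -64.  86.]
railend1 [ 678. -266.    1.]
c2 [ 619. -263.    5.]
c3 [606. -23.  10.]
c4 [665. -22.   5.]
lid [478. -49.  44.]
bot [477.  15.  43.]
mid [477. -20.  43.]
mat [ 492. -310.    4.]
bench [ 483. -158.   -0.]
canL [476.  20.  41.]
canR [480. -65.  -0.]
top 435 [477.91270713 -18.07911021] ((479.22955322265625, -18.47945785522461), (40.25530242919922, 77.31169128417969), 1.4641857147216797) 50.16753886542791
lid [479.39494637 -47.59843492  39.17185295] body [477.46448508  -9.15260782  39.27795622]
spot 0 [nan nan nan]
side 453 [478.71119398 -26.37397315] ((478.3951110839844, -20.983455657958984), (41.98640060424805, 82.2855224609375), 4.002944469451904) 47.80831117096718
lid [479.4045044  -53.10571143  39.6428703 ] body [478.35057951 -12.46988108  41.61003594]
spot 20 [ 616.34888616 -232.07769398    3.98934581]<stdin>:15: RuntimeWarning: Mean of empty slice
```

Call:
servo_tool --series "-1 0.3 -0.29 0 0 0 -50;-1 0.3 -0.29 0 0 0 -50;-1 0.3 -0.29 0 0 0 -50;-1 0.3 -0.29 0 0 0 -50;-1 0.3 -0.29 0 0 0 -50;-1 0.3 -0.29 0 0 0 -50;-1 0.3 -0.29 0 0 0 -50;-1 0.3 -0.29 0 0 0 -50;-1 0.3 -0.29 0 0 0 -50;-1 0.3 -0.29 0 0 0 -50;-1 0.3 -0.29 0 0 0 -50;-1 0.3 -0.29 0 0 0 -50"

```text
time_s: 1.1
eef_pos: [0.356, -0.2102, 0.2561]
eef_rot: [-0.0, 0.853, 0.522, -0.0]
wrist_force: [-0.4, -0.3, 0.1]
opening: 1.003
grasp_force: 0.0
```

```bash
cat >> h.py <<'E'
import json
def log():
    o=ctrl.get_obs(); open('log.txt','a').write(json.dumps([list(map(float,o[k])) for k in('q','eef_pos','eef_rot')])+'\n')
    T=T_tool(); print(round(o['time_s'],2),'q',np.round(o['q'],3),'p',(T[:3,3]*1e3).round(1),'open',round(float(o['opening']),3),'F',np.round(o['wrist_force'],1)); print(T[:3,:3].round(3)); return T
E
echo '[[-1.556,0.181,1.607,0,1.354,-0.206],[0.12594538,-0.56055972,0.25544776],[-8.18328395e-04,9.93913269e-01,1.10162316e-01,8.63316658e-05]]'>log.txt
python3 - <<'E'
from h import *
T=log()
G=np.array([.478,-.04,.2]);print('shift tool',T[:3,:3].T@(G-T[:3,3]), 'yaw of tool y',np.degrees(np.arctan2(T[1,1],T[0,1])))
E
```

```text
1.1 q [-0.822 -0.203  1.987 -0.     1.357 -0.351] p [ 356.  -210.2  256.1] open 1.003 F [-0.4 -0.3  0.1]
[[ 0.454  0.891 -0.   ]
 [ 0.891 -0.454  0.   ]
 [ 0.    -0.    -1.   ]]
shift tool [0.20708563 0.03140943 0.05607909] yaw of tool y -27.01442544574177
```

Call:
servo_tool --series "-1 0.207 0.03 0.05 0 0 -28;-1 0.207 0.03 0.05 0 0 -28;-1 0.207 0.03 0.05 0 0 -28;-1 0.207 0.03 0.05 0 0 -28;-1 0.207 0.03 0.05 0 0 -28;-1 0.207 0.03 0.05 0 0 -28;-1 0.207 0.03 0.05 0 0 -28"

```text
time_s: 1.68
eef_pos: [0.477, -0.0419, 0.205]
eef_rot: [-0.001, 0.702, 0.712, -0.001]
wrist_force: [-0.7, -0.5, -0.4]
opening: 1.001
grasp_force: 0.0
```

```bash
python3 - <<'E'
from h import *
T=log()
c=snap('wrist');np.savez('w1.npz',P=cloud(c),img=c['img'])
cv2.imwrite('pics/w1.png',cv2.resize(c['img'][...,::-1],(640,480)))
P=cloud(c);im=c['img'].astype(int)
m=(P[...,2]>.025)&(P[...,2]<.055)&(abs(P[...,0]-.478)<.06)&(abs(P[...,1]+.02)<.08)
box=cv2.minAreaRect((P[m][:,:2]*1e3).astype(np.float32));print(box,P[m][:,2].max())
l=m&(im[...,0]-im[...,2]>60);print(P[l].mean(0),P[m&~l].mean(0))
A=np.eye(4)
E
```

```text
1.68 q [-0.336  0.02   1.892 -0.     1.232 -0.349] p [477.  -41.9 205. ] open 1.001 F [-0.7 -0.5 -0.4]
[[-0.013  1.    -0.002]
 [ 1.     0.013  0.001]
 [ 0.001 -0.002 -1.   ]]
((478.4429626464844, -17.737701416015625), (43.48507308959961, 79.51759338378906), 2.0890297889709473) 0.04593560482968534
[ 0.48057024 -0.04753194  0.04016633] [ 0.47823598 -0.00741134  0.03958919]
```

View pics/w1.png

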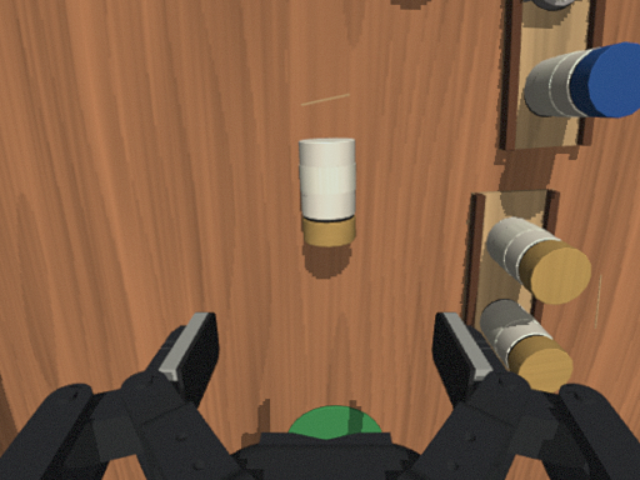

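Call:
servo_tool --series "-1 -0.048 0.0015 0.05 0 45 -1.3;-1 -0.048 0.0015 0.05 0 45 -1.3;-1 -0.048 0.0015 0.05 0 45 -1.3;-1 -0.048 0.0015 0.107 0 45 -1.3;-1 -0.048 0.0015 0.107 0 45 -1.3;-1 -0.048 0.0015 0.107 0 45 -1.3;-1 -0.048 0.0015 0.107 0 45 -1.3;-1 -0.048 0.0015 0.107 0 45 -1.3;-1 -0.048 0.0015 0.107 0 45 -1.3;-1 -0.048 0.0015 0.107 0 45 -1.3"

```text
time_s: 2.57
eef_pos: [0.4789, -0.0916, 0.0999]
eef_rot: [-0.271, 0.642, 0.665, 0.269]
wrist_force: [0.2, -0.8, -0.0]
opening: 0.998
grasp_force: 0.0
```

```bash
python3 - <<'E'
from h import *
T=log()
z=np.array([0,.707,-.707]);g=np.array([.4787,-.022,.030])
D=T[:3,:3].T@(g-.006*z-T[:3,3]);print('shift',D.round(4))
E
```

```text
2.57 q [-0.763  0.498  1.753  0.524  1.512 -1.   ] p [478.9 -91.6  99.9] open 0.998 F [ 0.2 -0.8 -0. ]
[[-0.028  1.    -0.014]
 [ 0.708  0.03   0.705]
 [ 0.705  0.01  -0.709]]
shift [-0.      0.0012  0.0927]
```

Call:
servo_tool --series "-1 0 0.001 0.035 0 0 0;-1 0 0.001 0.065 0 0 0;-1 0 0.001 0.085 0 0 0;-1 0 0.001 0.0925 0 0 0;-1 0 0.001 0.0925 0 0 0;0.3 0 0.001 0.0925 0 0 0;0.3 0 0.001 0.0925 0 0 0;0.3 0 0.001 0.0925 0 0 0;0.3 0 0.001 0.0925 0 0 0;0.3 0 0.001 0.0925 0 0 0;0.3 0 0.001 0.0925 0 0 0;0.3 0 0.001 0.0925 0 0 0"

```text
time_s: 3.57
eef_pos: [0.4794, -0.0262, 0.035]
eef_rot: [-0.271, 0.642, 0.665, 0.27]
wrist_force: [-0.7, -3.0, 7.2]
opening: 0.491
grasp_force: 60.2
```

```bash
python3 - <<'E'
from h import *
T=log();print(ctrl.get_obs()['grasp_force'])
c=snap('side');cv2.imwrite('pics/s2.png',cv2.resize(c['img'][150:290,160:340,::-1],None,fx=4,fy=4))
E
```

```text
3.57 q [-0.671  0.579  1.821  0.591  1.351 -1.024] p [479.4 -26.2  35. ] open 0.491 F [-0.7 -3.   7.2]
[[-0.029  0.999 -0.014]
 [ 0.707  0.031  0.706]
 [ 0.706  0.01  -0.708]]
60.188507437705994
```

View pics/s2.png

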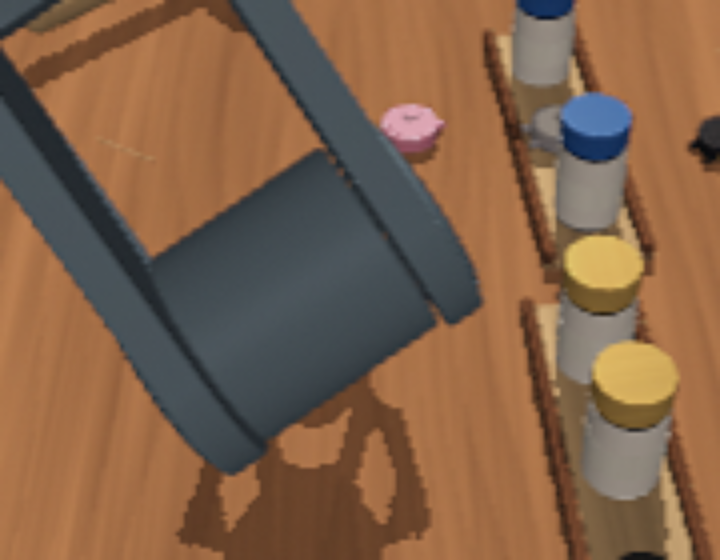

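Call:
servo_tool --series "0.3 0.02 0 -0.02 0 0 0;0.3 0.045 0 -0.045 0 0 0;0.3 0.07 0 -0.07 0 0 0;0.3 0.095 0.001 -0.095 0 0 0;0.3 0.115 0.001 -0.115 0 0 0;0.3 0.115 0.001 -0.115 0 0 0"

```text
time_s: 4.12
eef_pos: [0.4806, -0.0268, 0.202]
eef_rot: [-0.267, 0.641, 0.666, 0.27]
wrist_force: [1.4, -0.5, -0.4]
opening: 0.495
grasp_force: 61.0
```

```bash
cat > fk.py <<'E'
import numpy as np, json, itertools
from scipy.optimize import least_squares
from scipy.spatial.transform import Rotation as R
def fk(q,p,s4,s6,c):
    r=R.from_euler
    R1=r('z',q[0]);R2=R1*r('y',q[1]);R3=R2*r('y',q[2]);R4=R3*r('z',s4*q[3]);R5=R4*r('y',q[4]);R6=R5*r('z',s6*q[5]+c)
    x=R1.apply([p[0],p[1],p[2]])+R2.apply([0,0,p[3]])+R3.apply([p[4],0,p[5]])+R5.apply([p[6],p[7],p[8]])
    return x,R6
D=[json.loads(l) for l in open('log.txt')]
def fit():
    best=None
    for s4,s6,c in itertools.product((1,-1),(1,-1),(np.pi/2,-np.pi/2)):
        def f(p,w=1):
            e=[]
            for q,x,o in D:
                X,Rr=fk(q,p,s4,s6,c); e+=list(X-np.array(x))+list(.3*(Rr*R.from_quat([o[1],o[2],o[3],o[0]]).inv()).as_rotvec())
            return np.array(e+list(1e-4*(p-p0)))
        p0=np.array([0,.1,.3,.4,0,.4,0,0,.25])
        s=least_squares(f,p0)
        if best is None or s.cost<best[0]: best=(s.cost,s.x,s4,s6,c,np.abs(f(s.x)).max())
    return best
lo=np.array([-2.99,-.89,.3,-1.14,0,-3.12]);hi=np.array([2.99,2.07,2.58,4.28,2.63,3.12])
def ik(b,x,Rt,q0):
    def f(q):
        X,Rr=fk(q,*b[1:5]);return np.r_[(X-x)*3,(Rr*Rt.inv()).as_rotvec()]
    s=least_squares(f,np.clip(q0,lo+.01,hi-.01),bounds=(lo,hi));return s.x,np.abs(s.fun).max()
E
python3 - <<'E'
from h import *
log()
import fk
b=fk.fit();print(b)
q=fk.D[-1][0]
a=np.pi/4
for phi in np.radians([-30,-10,0,20,45,60,90]):
    z=np.array([np.cos(phi)*np.cos(a),np.sin(phi)*np.cos(a),-np.sin(a)]);y=np.array([-np.sin(phi),np.cos(phi),0])
    Rt=R.from_matrix(np.c_[np.cross(y,z),y,z])
    for h in(.05,.16):
        s,e=fk.ik(b,np.array([.65,-.222,h])-.006*z,Rt,q);print(np.degrees(phi).round(),h,s.round(2),e.round(4))
E
```

```text
4.12 q [-0.671  0.268  1.811  0.576  1.614 -0.851] p [480.6 -26.8 202. ] open 0.495 F [ 1.4 -0.5 -0.4]
[[-0.034  0.999 -0.01 ]
 [ 0.71   0.031  0.703]
 [ 0.703  0.017 -0.711]]
(np.float64(2.5749704214871356e-07), array([ 3.79563084e-04,  1.17643580e-01,  3.12979315e-01,  4.37227532e-01,
        8.44440756e-02,  5.13621581e-01, -8.20112750e-05,  1.12593813e-04,
        2.94002962e-01]), 1, 1, 1.5707963267948966, np.float64(0.0004683041768908658))
-30.0 0.05 [-0.5   0.44  1.95 -1.14  0.   -0.42] 0.0276
-30.0 0.16 [-0.49  0.22  1.97 -0.14  0.17 -1.41] 0.0
-10.0 0.05 [-0.62  0.43  1.94  1.23  0.3  -3.12] 0.0633
-10.0 0.16 [-0.65  0.22  1.97  1.    0.39 -2.88] 0.0
0.0 0.05 [-0.67  0.44  1.89  1.08  0.46 -3.12] 0.0933
0.0 0.16 [-0.71  0.24  1.94  1.04  0.56 -3.09] 0.0
20.0 0.05 [-0.71  0.5   1.73  0.83  0.76 -3.12] 0.1746
20.0 0.16 [-0.75  0.32  1.77  0.84  0.88 -3.12] 0.0873
45.0 0.05 [-0.69  0.63  1.47  0.62  1.11 -3.12] 0.2968
45.0 0.16 [-0.72  0.47  1.49  0.65  1.24 -3.12] 0.2274
60.0 0.05 [-0.65  0.74  1.28  0.54  1.32 -3.12] 0.3732
60.0 0.16 [-0.68  0.6   1.28  0.59  1.46 -3.12] 0.3137
90.0 0.05 [-0.64  1.37  0.3   0.72  2.16 -3.12] 0.5277
90.0 0.16 [-0.66  1.24  0.3   0.8   2.27 -3.12] 0.4519
```

```bash
cat >> h.py <<'E'
def Tm(l):
    q,x,o=l; T=np.eye(4);T[:3,:3]=R.from_quat([o[1],o[2],o[3],o[0]]).as_matrix();T[:3,3]=x;return T
def rel(T,T2):
    M=np.linalg.inv(T)@T2; return M[:3,3].round(4),np.degrees(R.from_matrix(M[:3,:3]).as_rotvec()).round(1)
import fk
Tg=Tm(fk.D[4]); u=np.array([.037,-1,0]);u/=np.linalg.norm(u)
C=np.eye(4); C[:3,2]=u; C[:3,0]=[0,0,1]; C[:3,1]=np.cross(C[:3,2],C[:3,0]); C[:3,3]=np.array([.4784,-.018,.022])-.04*u
CT=np.linalg.inv(Tg)@C   # can in tool
def goal(base,phi):   # can upright at base; phi = horizontal heading of tool z
    W=np.eye(4);W[:3,3]=base
    M=W@np.linalg.inv(CT); h=np.arctan2(M[1,2],M[0,2])
    W[:3,:3]=R.from_euler('z',phi-h).as_matrix(); return W@np.linalg.inv(CT)
E
python3 - <<'E'
from h import *
b=fk.fit();q=np.array(fk.D[-1][0]);print(len(fk.D))
for ph in (30,45,60,75,90):
  for base in ([.65,-.222,.008],[.65,-.222,.11],[.5,-.2,.2]):
    G=goal(base,np.radians(ph));best=min((fk.ik(b,G[:3,3],R.from_matrix(G[:3,:3]),s0) for s0 in (np.r_[q[:5],2.9],np.r_[q[:3],1.5,1,2.5])),key=lambda t:t[1])
    print(ph,base,best[0].round(2),best[1].round(4))
G=goal([.5,-.2,.2],np.radians(60));g,_=fk.ik(b,G[:3,3],R.from_matrix(G[:3,:3]),np.r_[q[:5],2.9])
for t in np.linspace(0,1,9):
    x,Rr=fk.fk(q+t*(g-q),*b[1:5]);T=np.eye(4);T[:3,:3]=Rr.as_matrix();T[:3,3]=x;c=T@CT
    print(t,x.round(3),'z',T[:3,2].round(2),'can',c[:3,3].round(3),c[:3,2].round(2))
E
```

```text
6
30 [0.65, -0.222, 0.008] [-0.84  0.58  1.75  1.04  0.93  2.66] 0.0
30 [0.65, -0.222, 0.11] [-0.84  0.39  1.75  0.93  1.04  2.84] 0.0
30 [0.5, -0.2, 0.2] [-1.06 -0.02  2.03  0.83  1.28  2.82] 0.0
45 [0.65, -0.222, 0.008] [-0.84  0.66  1.6   0.89  1.14  2.59] 0.0
45 [0.65, -0.222, 0.11] [-0.84  0.5   1.6   0.84  1.25  2.72] 0.0
45 [0.5, -0.2, 0.2] [-1.04  0.11  1.89  0.76  1.44  2.67] 0.0
60 [0.65, -0.222, 0.008] [-0.83  0.75  1.44  0.77  1.33  2.5 ] 0.0
60 [0.65, -0.222, 0.11] [-0.83  0.6   1.44  0.75  1.44  2.61] 0.0
60 [0.5, -0.2, 0.2] [-1.    0.23  1.75  0.68  1.59  2.53] 0.0
75 [0.65, -0.222, 0.008] [-0.8   0.85  1.26  0.66  1.51  2.41] 0.0
75 [0.65, -0.222, 0.11] [-0.8   0.71  1.26  0.66  1.63  2.5 ] 0.0
75 [0.5, -0.2, 0.2] [-0.95  0.34  1.61  0.59  1.73  2.39] 0.0
90 [0.65, -0.222, 0.008] [-0.75  0.95  1.09  0.55  1.69  2.3 ] 0.0
90 [0.65, -0.222, 0.11] [-0.75  0.82  1.09  0.56  1.8   2.37] 0.0
90 [0.5, -0.2, 0.2] [-0.88  0.44  1.47  0.49  1.85  2.25] 0.0
0.0 [ 0.48  -0.027  0.202] z [-0.01  0.7  -0.71] can [0.478 0.021 0.189] [ 0.04 -1.    0.  ]
0.125 [ 0.486 -0.049  0.207] z [ 0.04  0.7  -0.71] can [ 0.496 -0.002  0.193] [-0.3  -0.95  0.04]
0.25 [ 0.49  -0.071  0.213] z [ 0.08  0.7  -0.71] can [ 0.512 -0.029  0.195] [-0.59 -0.8   0.14]
0.375 [ 0.494 -0.093  0.218] z [ 0.13  0.69 -0.71] can [ 0.523 -0.06   0.195] [-0.77 -0.56  0.3 ]
0.5 [ 0.496 -0.116  0.224] z [ 0.18  0.68 -0.71] can [ 0.528 -0.092  0.194] [-0.81 -0.31  0.49]
0.625 [ 0.497 -0.14   0.23 ] z [ 0.22  0.67 -0.71] can [ 0.527 -0.124  0.193] [-0.72 -0.09  0.69]
0.75 [ 0.497 -0.163  0.236] z [ 0.27  0.65 -0.71] can [ 0.521 -0.153  0.193] [-0.52  0.06  0.85]
0.875 [ 0.495 -0.187  0.242] z [ 0.31  0.63 -0.71] can [ 0.511 -0.179  0.195] [-0.26  0.09  0.96]
1.0 [ 0.493 -0.211  0.248] z [ 0.35  0.61 -0.71] can [ 0.5 -0.2  0.2] [-0.  0.  1.]
```

```bash
python3 - <<'E'
from h import *
b=fk.fit();q=np.array(fk.D[-1][0])
G=goal([.5,-.2,.2],np.radians(60));g,_=fk.ik(b,G[:3,3],R.from_matrix(G[:3,:3]),np.r_[q[:5],2.9])
Ts=[]
for t in np.linspace(0,1,4):
    x,Rr=fk.fk(q+t*(g-q),*b[1:5]);T=np.eye(4);T[:3,:3]=Rr.as_matrix();T[:3,3]=x;Ts.append(T)
for i in range(3):print(*rel(Ts[i],Ts[i+1]))
E
```

```text
[-0.0323  0.0104 -0.0518] [-6.8  3.6 67.9]
[-0.004   0.0349 -0.0532] [ 0.1  7.7 67.8]
[ 0.0311  0.0187 -0.0546] [ 6.8  3.5 67.8]
```

Call:
servo_tool --series "0.3 -0.003 0.001 -0.005 -0.7 0.4 6.8;0.3 -0.006 0.002 -0.01 -1.4 0.7 13.6;0.3 -0.01 0.003 -0.016 -2 1.1 20.4;0.3 -0.013 0.004 -0.021 -2.7 1.4 27.2;0.3 -0.016 0.005 -0.026 -3.4 1.8 34;0.3 -0.019 0.006 -0.031 -4.1 2.2 40.7;0.3 -0.023 0.007 -0.036 -4.8 2.5 47.5;0.3 -0.026 0.008 -0.041 -5.4 2.9 54.3;0.3 -0.029 0.009 -0.047 -6.1 3.2 61.1;0.3 -0.032 0.01 -0.052 -6.8 3.6 67.9;0.3 -0.032 0.01 -0.052 -6.8 3.6 67.9"

```text
time_s: 5.03
eef_pos: [0.4899, -0.0851, 0.2106]
eef_rot: [-0.359, 0.91, 0.166, 0.127]
wrist_force: [0.2, 0.0, -0.6]
opening: 0.497
grasp_force: 61.0
```

Call:
servo_tool --series "0.3 0 0.003 -0.005 0 0.8 6.8;0.3 -0.001 0.007 -0.011 0 1.5 13.6;0.3 -0.001 0.01 -0.016 0 2.3 20.3;0.3 -0.002 0.014 -0.021 0 3.1 27.1;0.3 -0.002 0.017 -0.027 0 3.8 33.9;0.3 -0.002 0.021 -0.032 0.1 4.6 40.7;0.3 -0.003 0.024 -0.037 0.1 5.4 47.5;0.3 -0.003 0.028 -0.043 0.1 6.2 54.2;0.3 -0.004 0.031 -0.048 0.1 6.9 61;0.3 -0.004 0.035 -0.053 0.1 7.7 67.8;0.3 -0.004 0.035 -0.053 0.1 7.7 67.8"

```text
time_s: 5.95
eef_pos: [0.4942, -0.1464, 0.2255]
eef_rot: [-0.379, 0.838, -0.39, -0.037]
wrist_force: [-0.5, 0.3, -0.4]
opening: 0.496
grasp_force: 61.0
```

Call:
servo_tool --series "0.3 0.003 0.002 -0.005 0.7 0.4 6.8;0.3 0.006 0.004 -0.011 1.4 0.7 13.6;0.3 0.009 0.006 -0.016 2 1 20.3;0.3 0.012 0.007 -0.022 2.7 1.4 27.1;0.3 0.016 0.009 -0.027 3.4 1.8 33.9;0.3 0.019 0.011 -0.033 4.1 2.1 40.7;0.3 0.022 0.013 -0.038 4.8 2.5 47.5;0.3 0.025 0.015 -0.044 5.4 2.8 54.2;0.3 0.028 0.017 -0.049 6.1 3.2 61;0.3 0.031 0.019 -0.055 6.8 3.5 67.8;0.3 0.031 0.019 -0.055 6.8 3.5 67.8;0.3 0.031 0.019 -0.055 6.8 3.5 67.8"

```text
time_s: 6.95
eef_pos: [0.4899, -0.2091, 0.2417]
eef_rot: [0.329, -0.46, 0.801, 0.196]
wrist_force: [0.1, 0.2, -1.6]
opening: 0.494
grasp_force: 61.0
```

```bash
python3 - <<'E'
from h import *
T=log();c=T@CT;print('can',c[:3,3].round(4),c[:3,2].round(3))
for n in('top','side'):
    k=snap(n);P=cloud(k);np.savez(n+'3.npz',P=P,img=k['img'])
    im=k['img'].astype(int)
    m=(P[...,2]>.08)&(np.linalg.norm(P[...,:2]-c[:2,3],axis=-1)<.07)
    l=m&(im[...,0]-im[...,2]>60)
    if l.sum(): print(n,l.sum(),P[l].mean(0).round(4),P[l].max(0).round(3),P[l].min(0).round(3))
cv2.imwrite('pics/s3.png',cv2.resize(k['img'][130:384,150:470,::-1],None,fx=2.4,fy=2.3))
# lane in the fresh top view: standing lids, spot
d=np.load('top.npz');P=d['P'];im=d['img'].astype(int)
l=(P[...,2]>.083)&(P[...,2]<.09)&(im[...,0]-im[...,2]>60)
for s in(-.144,-.064):
    m=l&(abs(P[...,1]-s)<.035);print('lid',s,(cv2.minEnclosingCircle((P[m][:,:2]*1e3).astype(np.float32))),P[m].mean(0))
d=np.load('w1.npz');P=d['P'];m=(P[...,2]>.01)&(P[...,2]<.02)&(P[...,0]>.58)&(P[...,0]<.72)&(P[...,1]<-.03)&(P[...,1]>-.28)
print('rails w1',m.sum())
E
```

```text
6.95 q [-1.005  0.239  1.756  0.674  1.584  2.519] p [ 489.9 -209.1  241.7] open 0.494 F [ 0.1  0.2 -1.6]
[[-0.36  -0.866  0.348]
 [-0.608  0.5    0.617]
 [-0.708  0.011 -0.706]]
can [ 0.4969 -0.1981  0.1935] [ 0.004 -0.003  1.   ]
top 376 [ 0.4944 -0.1974  0.2714] [ 0.529 -0.176  0.292] [ 0.428 -0.242  0.194]
side 467 [ 0.499  -0.2028  0.2755] [ 0.529 -0.178  0.346] [ 0.472 -0.261  0.254]
lid -0.144 ((647.0608520507812, -144.46372985839844), 21.983448028564453) [ 0.6471407  -0.14459253  0.08561723]
lid -0.064 ((640.7625732421875, -64.1890640258789), 21.66282081604004) [ 0.64087022 -0.06444717  0.08547833]
rails w1 1429
```

View pics/s3.png

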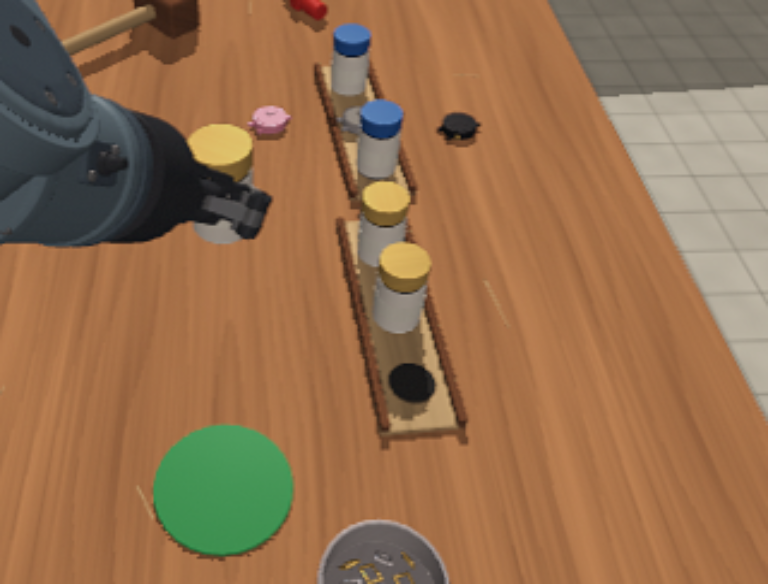

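The can is held upright at (220,190), and the lane's free spot is clear at (412,382). I'll locate the spot precisely from both views.

```bash
python3 - <<'E'
from h import *
for n,lo in(('top3',.62),('side3',.6)):
    d=np.load(n+'.npz');P=d['P'];im=d['img'].astype(int)
    m=(im.max(-1)<50)&(P[...,2]<.015)&(P[...,2]>0)&(abs(P[...,0]-.65)<.032)&(abs(P[...,1]+.222)<.035)
    print(n,m.sum(),cv2.minAreaRect((P[m][:,:2]*1e3).astype(np.float32)),P[m].mean(0).round(4))
    w=(abs(P[...,0]-.64)<.06)&(P[...,1]<-.01)&(P[...,1]>-.3)&(P[...,2]>.0105)&(P[...,2]<.018)
    p=P[w];
    for y0 in(-.25,-.22,-.19,-.12,-.09):
        s=p[abs(p[:,1]-y0)<.008][:,0]; print(y0,len(s),np.round([np.median(s[s<.64]),np.median(s[s>.655])],4) if len(s) else '')
T=T_tool();G=goal([.648,-.222,.12],np.radians(60));print(rel(T,G))
E
```

```text
top3 0 ((0.0, 0.0), (0.0, 0.0), 0.0) [nan nan nan]
-0.25 28 [0.6214 0.6843]
-0.22 30 [0.618  0.6828]
-0.19 28 [0.6176 0.6813]
-0.12 29 [0.6131 0.6772]
-0.09 23 [0.6122 0.674 ]
side3 246 ((649.1101684570312, -219.842041015625), (35.93023681640625, 39.0937385559082), 30.05951499938965) [ 0.6496 -0.2205  0.0081]
-0.25 64 [0.621  0.6834]
-0.22 65 [0.6188 0.6811]
-0.19 56 [0.617  0.6795]
-0.12 28 [0.6121 0.6796]
-0.09 28 [0.6127    nan]
(array([ 0.0121, -0.1434,  0.0894]), array([ 0.5,  0. , -0.1]))<stdin>:5: RuntimeWarning: Mean of empty slice.
  ret = um.true_divide(
  return _methods._mean(a, axis=axis, dtype=dtype,
  ret = ret.dtype.type(ret / rcount)
```

```bash
python3 - <<'E'
from h import *
T=T_tool();G=goal([.650,-.221,.12],np.radians(60));print(rel(T,G))
E
```

```text
(array([ 0.0108, -0.1447,  0.0907]), array([ 0.5,  0. , -0.1]))
```

Call:
servo_tool --series "0.3 0.002 -0.025 0.016 0 0 0;0.3 0.004 -0.053 0.033 0.2 0 0;0.3 0.006 -0.081 0.05 0.4 0 0;0.3 0.008 -0.105 0.066 0.5 0 0;0.3 0.01 -0.13 0.082 0.5 0 0;0.3 0.011 -0.145 0.091 0.5 0 0;0.3 0.011 -0.145 0.091 0.5 0 0;0.3 0.011 -0.145 0.091 0.5 0 0;0.3 0.011 -0.145 0.091 0.5 0 0"

```text
time_s: 7.8
eef_pos: [0.6422, -0.2326, 0.1676]
eef_rot: [0.331, -0.456, 0.803, 0.194]
wrist_force: [-0.2, 0.4, -0.9]
opening: 0.495
grasp_force: 61.1
```

```bash
python3 - <<'E'
from h import *
T=log();c=T@CT;print('can',c[:3,3].round(4),c[:3,2].round(3))
for h in(.012,.006):print(rel(T,goal([.650,-.221,h],np.radians(60))))
for n in('top','side'):
    k=snap(n);P=cloud(k);im=k['img'].astype(int)
    m=(P[...,2]>.17)&(np.linalg.norm(P[...,:2]-[.65,-.221],axis=-1)<.045)&(im[...,0]-im[...,2]>60)
    t=m&(P[...,2]>np.percentile(P[m][:,2],60)-.003)
    print(n,m.sum(),P[m].mean(0).round(4),cv2.minEnclosingCircle((P[t][:,:2]*1e3).astype(np.float32)),np.percentile(P[m][:,2],[5,50,95]))
cv2.imwrite('pics/s4.png',cv2.resize(k['img'][150:350,200:440,::-1],None,fx=3,fy=3))
E
```

```text
7.8 q [-0.829  0.588  1.437  0.748  1.451  2.625] p [ 642.2 -232.6  167.6] open 0.495 F [-0.2  0.4 -0.9]
[[-0.365 -0.861  0.355]
 [-0.605  0.509  0.613]
 [-0.708  0.009 -0.706]]
can [ 0.6494 -0.2217  0.1194] [ 0.003 -0.002  1.   ]
(array([ 0.0754, -0.001 ,  0.0765]), array([-0. ,  0. , -0.3]))
(array([ 0.0796, -0.0011,  0.0807]), array([-0. ,  0. , -0.3]))
top 312 [ 0.6482 -0.2214  0.1988] ((642.33203125, -224.2005615234375), 28.39089012145996) [0.19472558 0.19940681 0.20264746]
side 30 [ 0.666  -0.2158  0.2026] ((664.2290649414062, -216.45748901367188), 12.761761665344238) [0.20136216 0.20260223 0.20394442]
```

View pics/s4.png

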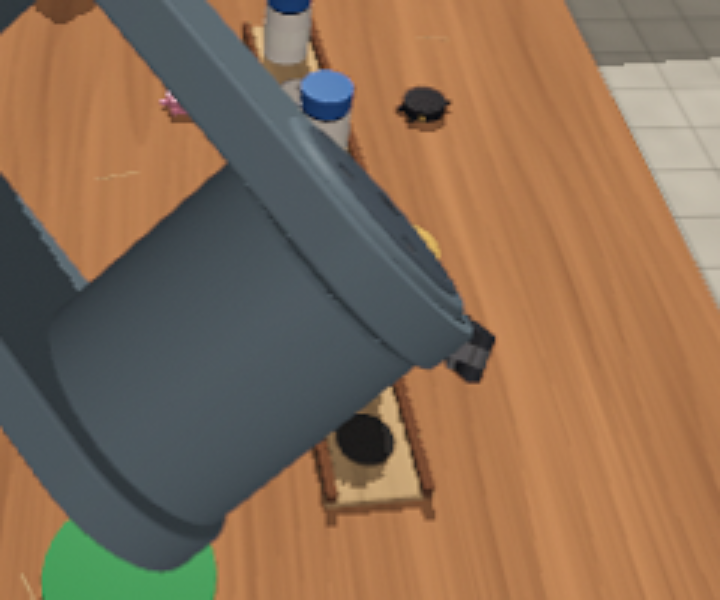

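Call:
servo_tool --series "0.3 0.014 0 0.014 0 0 0;0.3 0.032 0 0.032 0 0 0;0.3 0.05 -0.001 0.05 0 0 0;0.3 0.064 -0.001 0.065 0 0 0;0.3 0.072 -0.001 0.073 0 0 0;0.3 0.076 -0.001 0.077 0 0 0;0.3 0.077 -0.001 0.078 0 0 0;0.3 0.077 -0.001 0.078 0 0 0;0.3 0.077 -0.001 0.078 0 0 0"

```text
time_s: 8.65
eef_pos: [0.6439, -0.2332, 0.0597]
eef_rot: [0.331, -0.456, 0.803, 0.192]
wrist_force: [0.5, 0.6, -0.5]
opening: 0.493
grasp_force: 61.1
```

```bash
python3 - <<'E'
from h import *
T=log();c=T@CT;print('can',c[:3,3].round(4),c[:3,2].round(3))
E
```

```text
8.65 q [-0.828  0.748  1.439  0.77   1.33   2.513] p [ 643.9 -233.2   59.7] open 0.493 F [ 0.5  0.6 -0.5]
[[-0.365 -0.86   0.357]
 [-0.605  0.51   0.611]
 [-0.707  0.007 -0.707]]
can [ 0.6512 -0.2224  0.0115] [0.001 0.    1.   ]
```

Call:
servo_tool --series "0.3 0.001 0.001 0.001 0 0 0;0.3 0.002 0.001 0.002 0 0 0;0.3 0.0028 0.001 0.0028 0 0 0;0.3 0.0032 0.001 0.0032 0 0 0;0.3 0.0032 0.001 0.0032 0 0 0"

```text
time_s: 9.07
eef_pos: [0.6423, -0.2319, 0.0535]
eef_rot: [0.331, -0.455, 0.804, 0.193]
wrist_force: [-0.2, 0.3, 0.2]
opening: 0.49
grasp_force: 61.1
```

Call:
servo_tool --series "0.3 0.0005 0 0.0005 0 0 0;0.3 0.001 0 0.001 0 0 0;0.3 0.001 0 0.001 0 0 0"

```text
time_s: 9.32
eef_pos: [0.6424, -0.232, 0.0528]
eef_rot: [0.331, -0.456, 0.803, 0.193]
wrist_force: [-1.5, -0.2, 5.0]
opening: 0.493
grasp_force: 61.7
```

Call:
servo_tool --series "0 0.001 0 0.001 0 0 0;-0.05 0.0005 0 0.0005 0 0 0;-0.1 0 0 0 0 0 0;-0.2 0 0 0 0 0 0;-0.35 0 0 0 0 0 0;-0.35 0 0 0 0 0 0;-0.35 0 0 0 0 0 0;-0.35 0 0 0 0 0 0"

```text
time_s: 9.98
eef_pos: [0.6423, -0.2319, 0.052]
eef_rot: [0.331, -0.455, 0.804, 0.193]
wrist_force: [0.2, 0.2, -0.3]
opening: 0.676
grasp_force: 0.0
```

Call:
servo_tool --series "-0.35 0 0 -0.01 0 0 0;-0.35 0 0 -0.03 0 0 0;-0.35 0 0 -0.06 0 0 0;-0.35 0 0 -0.095 0 0 0;-0.35 0 0 -0.13 0 0 0;-0.35 0 0 -0.165 0 0 0;-0.35 0 0 -0.2 0 0 0;-0.35 0 0 -0.2 0 0 0;-0.35 0 0 -0.2 0 0 0"

```text
time_s: 10.73
eef_pos: [0.5709, -0.3571, 0.1958]
eef_rot: [0.331, -0.455, 0.804, 0.191]
wrist_force: [-0.4, 0.2, 0.1]
opening: 0.675
grasp_force: 0.0
```

```bash
python3 - <<'E'
from h import *
T=log()
for n in('top','side'):
    k=snap(n);P=cloud(k);im=k['img'].astype(int)
    m=(P[...,2]>.083)&(P[...,2]<.092)&(im[...,0]-im[...,2]>60)&(abs(P[...,0]-.65)<.05)
    for y in(-.221,-.1445,-.064):
        t=m&(abs(P[...,1]-y)<.038)
        if t.sum(): print(n,t.sum(),cv2.minEnclosingCircle((P[t][:,:2]*1e3).astype(np.float32)),np.median(P[t][:,2]))
cv2.imwrite('pics/s5.png',cv2.resize(k['img'][:,:,::-1],(800,600)))
E
```

```text
10.73 q [-1.022  0.613  1.332  0.674  1.621  2.544] p [ 570.9 -357.1  195.8] open 0.675 F [-0.4  0.2  0.1]
[[-0.366 -0.858  0.359]
 [-0.606  0.513  0.608]
 [-0.706  0.005 -0.708]]
top 177 ((648.264892578125, -219.0387420654297), 21.598989486694336) 0.0852990134773266
top 176 ((647.3762817382812, -144.2458038330078), 22.024885177612305) 0.08533675038234323
top 172 ((641.1262817382812, -64.23675537109375), 21.471757888793945) 0.08544214951536944
side 355 ((647.502197265625, -220.9041748046875), 22.599163055419922) 0.08711194809319034
side 296 ((648.0037231445312, -145.48922729492188), 23.002151489257812) 0.08720486390600335
side 238 ((642.0521850585938, -66.25989532470703), 22.720876693725586) 0.08745159666877633
```

View pics/s5.png

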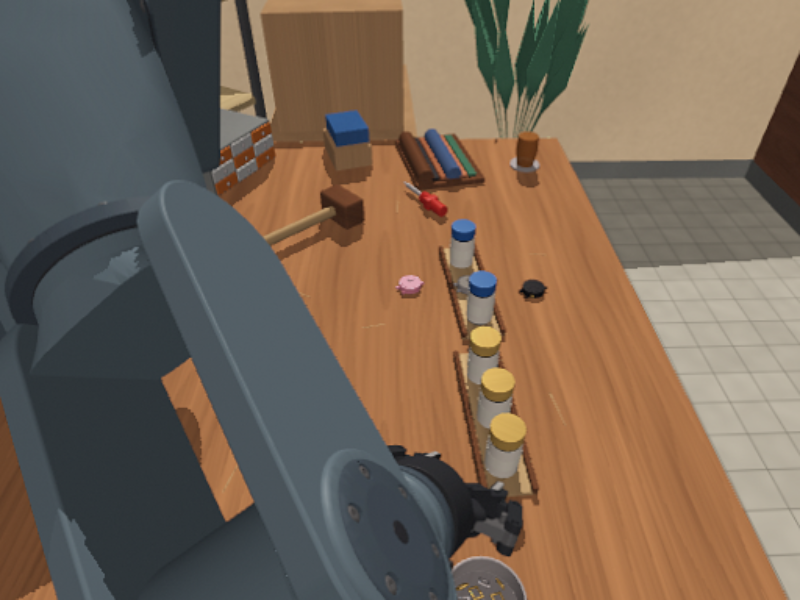

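The third brass-lid canister stands upright in its place at (507,440), about 2 mm from the spot. The neighbouring canisters haven't moved and the gripper is clear.

```bash
python3 -c "
from bench import ctrl
print(ctrl.hand_in())"
```

```text
the job is handed in; nothing more can be done
None
```

I stood the fallen canister upright, lid up, on the free place in the brass-lid lane, about 2 mm from the spot; the silver watch case was in the blue-lid lane, so I left it there, and the job is handed in.

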